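# Hook the fittings tote out from under the bench shelf and stack it

### The job

Take the hand hook from its rack, reach in under the bench shelf with it, engage it in the tote's pull loop and drag the tote out until all of it is clear of the shelf; keep your fingers off the tote until then. Hang the hook back upright in its rack, and set the tote, kept level all the way, gently on the stacking tray so that it sits down on the rim inside all four corner angles. Leave everything else on the bench where it is.

Things in the scene. Friction and masses are not known exactly. Their poses are not given: they have to be found in the camera images.
- shelf: fixed low bench shelf of 32 mm plywood slats with gaps, 250 deep, 400 wide, on four 20 mm corner legs (y = +-190), front open. Carton and tin on its rear half (up to 296 high). Two side-by-side bays, centres at y = +-85: the tote stands in one, the plain box in the other. Origin: middle of the front edge at bench level; +x level into the shelf (way out: -x), +y along the front edge, +z up
- shelf_edge (a point): middle of the shelf's front edge at the underside of its slats, 180 above the bench; the slats' top is 196 above it
- tote: loose open plywood tote, 130 long (x), 110 wide (y), walls 50 high, 6 thick; 0.26 to 0.40 kg, small fittings in it. A steel pull loop sticks out level from its -x end, which faces the way out. At the start its axes are within 0.05 rad of the shelf's and the loop's cross bar lies 35 to 50 behind the shelf's front edge. Origin: centre of underside, z up
- tote_loop (a point): middle of the opening of the tote's pull loop, 84 to -x of the tote's origin, 45 above its underside. The loop is a level D of round steel bar 7 thick, rigidly fixed: opening 38 from the end wall to the cross bar (bar axis 107 from the tote's origin), 49 wide at the wall; cross bar straight for 28
- tote_grip (a point): on the tote's carrying board, 75 above its underside, over its centre. The board is 12 thick, along the tote's long middle line (its x-z plane); grip part 80 long, from 50 to 95 above the underside
- hook: hand hook hanging upright in the rack, 0.14 kg: wooden handle 24 x 24 square, 60 long (6 to 66 above the origin), below it a steel collar 32 x 32 x 6, then a straight round shaft 8 thick, 170 long to the crook, where it bends 45 degrees towards the hook's -x and runs 22 more to a round tip. Origin: centre of the collar's underside, on the shaft axis; +z up the handle
- hook_crook (a point): the bend of the hook, on the rod's axis, 170 below the hook's origin along its -z; the tip's end lies 15.6 further to -x and 15.6 further to -z, plus 4 of rod radius
- rack: fixed wooden stand for the hook: foot 100 x 100, post on its +x side (face 20 from the origin, top 233 high), fork open to its -x side, slot 18 wide, prong tops 215 high; the collar rests on them. The hook hangs with its axes along the rack's, tip out of the open side; it comes out by lifting over 15 and moving to -x, or straight up. Origin: at bench level under the seat; +z up
- rack_seat (a point): where the origin of the hung hook belongs: on top of the fork's prongs, 215 above the rack's origin. Around the collar: 7 high lips at the prongs' front ends (inner face 20 to the rack's -x), post behind, cheeks 13 high at y = +-20: 4 of play every way
- tray: loose open plywood stacking tray, 0.75 kg, 136 long (x), 116 wide (y), rim 45 high, walls 10 thick; steel angles outside its corners (142 x 122 over all) rise 14 above the rim, to 59. The tote sits on the rim inside the four angles with 3 of play on every side, long side along long side, either way round. Origin: centre of underside, z up
- plainbox: open plywood box 130 x 110 x 42 with wood offcuts in it, no loop and no carrying board; stands in the other bay of the shelf, leave it. Origin: centre of its underside
- screwdriver: screwdriver lying on the bench. Bystander
- glue: upright white glue bottle, 56 diameter, 150 tall. Origin: centre of underside. Bystander
- jar: glass jar with steel cap, 64 diameter, 85 tall. Origin: centre of underside. Bystander
- offcut: wooden block 50 x 110 x 30 on the bench. Origin: centre of underside. Bystander
- tape: grey roll of tape lying flat, 70 outside diameter, 25 high. Origin: centre of underside. Bystander
Mind the look-alikes: they are no part of the job. What is shaped like the tote but pink is not meant.

How it is judged:
By the outcome, as a careful person would: the job done as asked, in the order asked, and still so for the second after the job is handed in, with the robot touching nothing.
It also fails if it takes over 70 s, if anything falls off the work surface, if the arm or the gripper's body presses on something with over 40 N, if the wrist force passes 120 N, or if a joint passes its speed limit or range.

### The arm

A 6-joint arm with a two-finger parallel gripper is mounted at the origin on the work surface. World frame = base frame: x ahead of the robot, y to its left, z up, the work surface at z = 0. Lengths are in m, angles in rad, forces in N, time in s.
With the tool pointing down it reaches from about 0.275 to 0.775 m from the base axis. Payload 14.6 kg.
Tool frame: the origin (TCP) lies midway between the tips of the shut fingers; the grasp point (between the pads) lies 19 mm behind it; z points along the fingers, y is the line along which they close (so a half turn about z gives the same grasp; the last joint's range is limited). The gripper opens to 85 mm and grips with 20 to 120 N. Pads are 22 mm wide; open, the fingers measure 114 mm over their backs; the gripper's body (76 mm by 85 mm) begins 54 mm behind the grasp point. The pads swing forward as they close: fully open they stand 13 mm farther back than shut.
Start: joints at [1.112, 0.263, -0.048, 1.259, 0, 1.415], TCP at [0.157, 0.501, 0.231] pointing down, gripper open.
Joint ranges: [-2.65, 2.65], [-0.89, 1.7], [-1.18, 1.37], [-2.13, 2.11], [-1.35, 1.29], [-3.14, 3.14]. Speed limits (rad/s): [1.89, 1.89, 2.57, 2.79, 3.14, 3.14].

### API

Orientations are given as a unit quaternion [w, x, y, z].
In Python, from bench import robot gives the robot as it stands.
- The arm moves only by the tool move_arm, never from a script. Its arguments are lists of equal length, an entry for each row: "grip": the closure, from 0 (fully open) to 1 (shut); "xyz": the shift along the tool's x, y, z in mm, a list of three; "angular": the turn, a rotation vector about the tool's x, y, z in rad, a list of three. In form: {"grip": [grip, ...], "xyz": [[x, y, z], ...], "angular": [[wx, wy, wz], ...]}. A call has 1 to 5 rows; each row is the pose to reach, as a shift and turn from the pose commanded when the call began, along the tool's axes at that moment; what a row does not reach only later rows make up. A row lasts 1/12 s, in which the tool goes at most 41.7 mm and 7.16 degrees, less where a joint would pass 70% of its speed; a pose out of reach is approached as far as the arm can. A call with a gripper value outside its range is refused whole. The fingers move at their own pace and stop on an object; the grip force is fixed at half the most. Time passes only in rows, so rows that repeat a pose let the fingers close. It gives the time, the measured TCP pose, the force, the opening and the grip force at its end, in the units of the state.
- robot.get_state(): the state, without advancing time (a new reading comes with each control period).
- robot.snapshot(name): name is "scene" or "top"; returns a dict with "img" (384x512x3 uint8, blue, green, red), "fx", "fy", "cx", "cy" (pixels), "pose" (4x4, takes a point from camera to world coordinates). Camera axes: x right, y down, z forward; pixel columns grow to the right and rows downward; lengths in m; the calibration is good to about 2 mm. A picture is of the moment at which its call begins. There is no depth.
- robot.hand_in(): hands the job in; it is judged then, once.
Trained networks look in the newest picture that a camera, given by its name, has taken for a name from the list of things; names that differ only in an ending like _2 or _b are one class to them, and where a whole thing is asked for, a point or a joint stands for the part that bears it (a point fixed in the world has none). Each returns a list of dicts, best first, with "conf" (0 to 1); they miss things now and then, are a little off and sometimes report something else, mostly with a low value. They report only what shows in the picture. A call takes as long as a camera call. They do not tell look-alikes from the thing itself.
- robot.search_frame(name, camera): "location" ([column, row] as shares, 0 to 1, of the picture: columns of its width, rows of its height, amid what is visible of it).
- robot.pinpoint(name, camera): "location" ([column, row] as shares, 0 to 1, of the picture: columns of its width, rows of its height: a listed point, or the origin of a listed thing).
The state is a dict: "clock": time; "joints": joint angles; "joint_vel": joint speeds; "joint_torque": joint torques, N m; "eef_pos": TCP position; "orientation": TCP orientation; "ft_force": force on the tool from outside, world axes, zero at the start; "wrist_torque": the same for the moment, N m; "width": finger opening in m; "grasp_force": force on a finger pad.
Only numpy, scipy, OpenCV 4.12 (cv2) and the standard library are available. Lean on these libraries where they do the work, as an engineer would, in place of code of your own. Each camera call takes 0.05 s, during which the arm holds its last target. There are 200 camera calls.

## Working session

There is one attempt and no reset: what is moved stays moved. The work goes in short steps, Python scripts to look and compute and a tool call to move; the robot and the scene stay as the last step left them, time stands still between calls to the robot, and variables do not carry over. Pictures are saved under pics/ and viewed, at most 10 in all, crops included, and the job is handed in when it is done.

Besides the shell and the picture viewer there is one more tool, called after "Emit:" as a command line: name --argument value ..., lists and objects as JSON in quotes. move_arm: Moves the arm, as the interface text tells. Its arguments: {"type":"object","properties":{"grip":{"type":"array"},"xyz":{"type":"array"},"angular":{"type":"array"}},"required":["grip","xyz","angular"]}

```bash
mkdir -p pics; cat > h.py <<'E'
import numpy as np, cv2
from bench import robot
np.set_printoptions(precision=4,suppress=True)
def ray(s,uv):
    h,w=s["img"].shape[:2]; T=np.array(s["pose"])
    d=T[:3,:3]@np.array([(uv[0]*w-s["cx"])/s["fx"],(uv[1]*h-s["cy"])/s["fy"],1]); return T[:3,3],d/np.linalg.norm(d)
def atz(s,uv,z):
    o,d=ray(s,uv); return o+d*(z-o[2])/d[2]
def tri(rs):
    A=0;b=0
    for o,d in rs:
        P=np.eye(3)-np.outer(d,d); A=A+P; b=b+P@o
    p=np.linalg.solve(A,b); return p,[float(np.linalg.norm((np.eye(3)-np.outer(d,d))@(p-o))) for o,d in rs]
def proj(s,p):
    T=np.array(s["pose"]); c=T[:3,:3].T@(np.array(p)-T[:3,3]); return np.array([c[0]/c[2]*s["fx"]+s["cx"],c[1]/c[2]*s["fy"]+s["cy"]])
E
python3 - <<'E'
from h import *
S={n:robot.snapshot(n) for n in("scene","top")}
for n,s in S.items():
    cv2.imwrite(f"pics/{n}0.png",s["img"]); print(n,s["fx"],np.array(s["pose"]))
for nm in "shelf shelf_edge tote tote_loop tote_grip hook hook_crook rack rack_seat tray plainbox screwdriver glue jar offcut tape".split():
    for n,s in S.items():
        print(nm,n,[(np.round(np.array(r["location"])*[512,384],1).tolist(),round(r["conf"],2)) for r in robot.pinpoint(nm,n)][:3])
st=robot.get_state(); print(st)
E
```

```text
scene 380.44890702410095 [[ 0.5071  0.6717 -0.5401  1.111 ]
 [ 0.8617 -0.4071  0.3028 -0.3877]
 [-0.0164 -0.619  -0.7853  1.0706]
 [ 0.      0.      0.      1.    ]]
top 387.8803970147258 [[-0.0262 -0.987   0.1588  0.285 ]
 [-0.9996  0.025  -0.0094 -0.0525]
 [ 0.0053 -0.159  -0.9873  1.5013]
 [ 0.      0.      0.      1.    ]]
shelf scene [([326.1, 278.7], 0.38)]
shelf top []
shelf_edge scene [([316.2, 170.4], 0.9), ([225.7, 262.5], 0.57)]
shelf_edge top [([190.9, 174.6], 0.97)]
tote scene [([297.5, 128.4], 0.78), ([331.5, 167.6], 0.63), ([225.3, 261.1], 0.38)]
tote top [([159.3, 206.8], 0.7)]
tote_loop scene [([315.4, 172.3], 0.74), ([277.0, 117.5], 0.66)]
tote_loop top [([163.3, 289.7], 0.9), ([176.6, 203.3], 0.7)]
tote_grip scene [([333.7, 155.5], 0.66), ([303.7, 113.2], 0.65)]
tote_grip top [([142.9, 273.8], 0.85), ([151.3, 202.2], 0.74)]
hook scene [([132.0, 217.8], 0.72), ([184.0, 317.3], 0.64)]
hook top [([352.8, 195.5], 0.58), ([230.4, 118.4], 0.38)]
hook_crook scene []
hook_crook top [([343.3, 204.1], 0.69)]
rack scene [([150.6, 258.1], 0.63), ([315.0, 170.6], 0.54)]
rack to
[... 474 characters left out ...]
 0.79)]
jar scene [([145.0, 301.8], 0.81)]
jar top [([355.4, 168.2], 0.57)]
offcut scene [([292.6, 291.1], 0.71)]
offcut top [([260.2, 124.2], 0.76)]
tape scene [([326.7, 281.0], 0.61)]
tape top []
{'clock': 1.7, 'joints': array([ 1.1117,  0.2631, -0.0483,  1.2594, -0.    ,  1.4155]), 'joint_vel': array([-0.    ,  0.0008, -0.    , -0.001 , -0.0012,  0.0023]), 'joint_torque': array([ -0.0005, -63.7418,  38.4776,   0.0009,  -0.0001,  -0.    ]), 'eef_pos': array([0.1571, 0.501 , 0.2313]), 'orientation': array([ 0.    ,  0.1513,  0.9885, -0.    ]), 'ft_force': array([ 0.6763,  0.1664, -0.9415]), 'wrist_torque': array([ 0.0245, -0.009 ,  0.0069]), 'grasp_force': 0.0, 'width': 0.08574525505501929}
```

```bash
python3 - <<'E'
import cv2
for n in("scene","top"):
    i=cv2.imread(f"pics/{n}0.png"); cv2.imwrite(f"pics/{n}0b.png",cv2.resize(i,(800,600),interpolation=cv2.INTER_CUBIC))
E
```

```text
(no output)
```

View pics/scene0b.png

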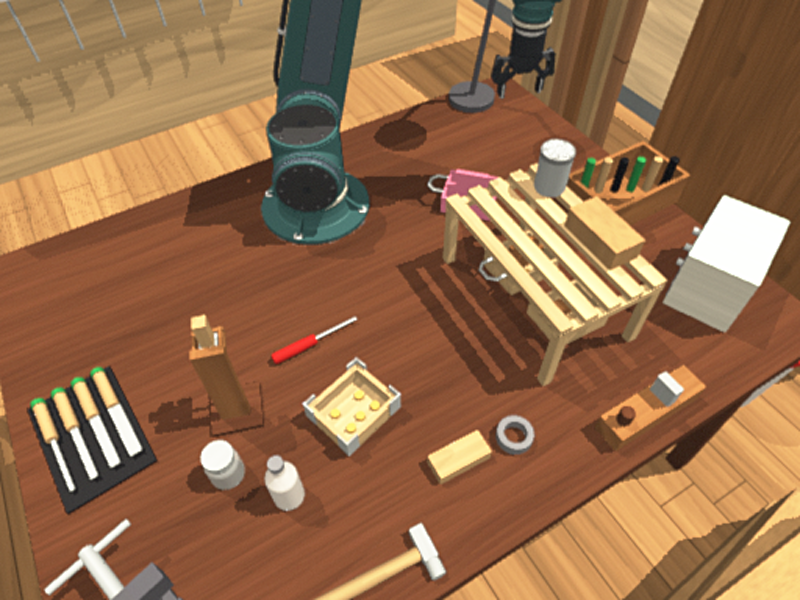

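View pics/top0b.png

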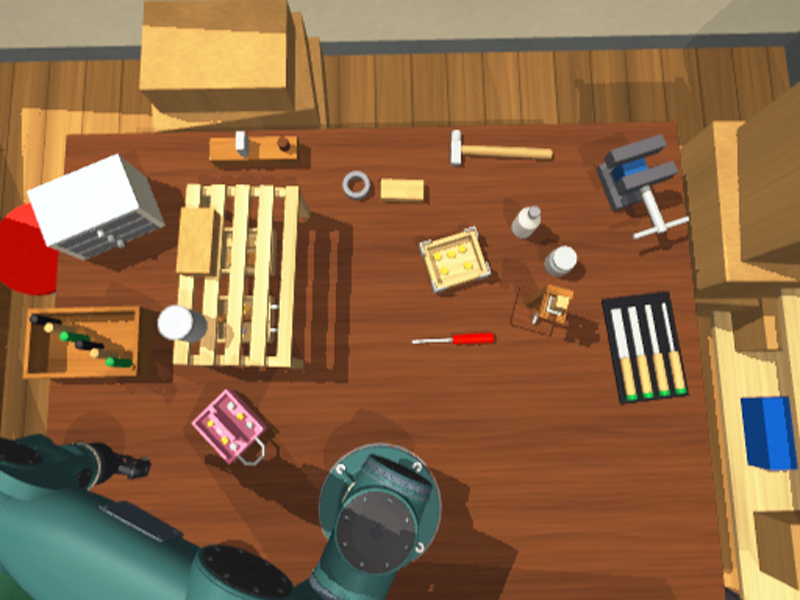

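```bash
python3 - <<'E'
from h import *
S={n:robot.snapshot(n) for n in("scene","top")}
W=np.array([512,384.])
P={"shelf_edge":((316.2,170.4),(190.9,174.6)),"loop":((315.4,172.3),(176.6,203.3)),"grip":((333.7,155.5),(151.3,202.2)),"seat":((135.4,219.9),(355.7,199.1)),"tray":((225.7,261),(288.7,167.8)),"tote":((331.5,167.6),(159.3,206.8)),"hook":((132,217.8),(352.8,195.5)),"rack":((150.6,258.1),(343.1,203.1))}
for k,(a,b) in P.items(): print(k,*tri([ray(S["scene"],np.array(a)/W),ray(S["top"],np.array(b)/W)]))
t=S["top"];U=np.array([800,600.])
print("edge",atz(t,np.array([300,187])/U,.196),atz(t,np.array([292,367])/U,.196), atz(t,np.array([190.9,174.6])/W,.18))
print("loop@.045",atz(t,np.array([176.6,203.3])/W,.045),atz(S["scene"],np.array([315.4,172.3])/W,.045))
print("pink",[atz(t,np.array(p)/U,.05)[:2] for p in((228,390),(192,425),(235,465),(268,432),(258,458))])
print("tray",[atz(t,np.array(p)/U,.059)[:2] for p in((419,243),(478,228),(492,278),(436,293))])
print("tip",atz(t,np.array((534,321))/U,.03),"crook?",atz(t,np.array([343.3,204.1])/W,.045))
print("scr",[atz(t,np.array(p)/U,.01)[:2] for p in((413,341),(495,338))],"jar,glue",atz(t,np.array([562,260])/U,.085),atz(t,np.array([532,212])/U,.15))
g=t["img"]
def crop(i,c,w,h,f): return cv2.resize(i[c[1]:c[1]+h,c[0]:c[0]+w],None,fx=f,fy=f,interpolation=cv2.INTER_CUBIC)
a=crop(g,(320,170),66,50,6);b=crop(g,(260,135),66,50,6);c=crop(g,(130,170),66,50,6);d=crop(S["scene"]["img"],(110,195),66,50,6)
cv2.imwrite("pics/crops.png",np.vstack([np.hstack([a,b]),np.hstack([c,d])]))
E
```

```text
shelf_edge [0.5318 0.1629 0.1798] [0.0014873752211554138, 0.001487375221155475]
loop [0.4488 0.2391 0.0434] [0.00136282026872878, 0.0013628202687287897]
grip [0.448  0.3188 0.087 ] [0.005795153862381362, 0.005795153862381363]
seat [ 0.4318 -0.3895  0.2019] [0.005602717711432523, 0.005602717711432498]
tray [ 0.5802 -0.1928  0.0138] [0.002454225224697487, 0.0024542252246974785]
tote [0.4423 0.3147 0.0168] [0.003263620226036139, 0.0032636202260361573]
hook [ 0.4395 -0.3857  0.2207] [0.004488337625028844, 0.0044883376250288935]
rack [ 0.4395 -0.3947 -0.0003] [0.0034974228231209464, 0.0034974228231208397]
edge [0.7247 0.1579 0.196 ] [0.3256 0.1747 0.196 ] [0.5325 0.1642 0.18  ]
loop@.045 [0.4493 0.24   0.045 ] [0.4494 0.2368 0.045 ]
pink [array([0.2803, 0.3506]), array([0.2019, 0.433 ]), array([0.1088, 0.3312]), array([0.1812, 0.2556]), array([0.1231, 0.2782])]
tray [array([ 0.6217, -0.1099]), array([ 0.6557, -0.2556]), array([ 0.5307, -0.2837]), array([ 0.4975, -0.147 ])]
tip [ 0.4267 -0.3855  0.03  ] crook? [ 0.4301 -0.3883  0.045 ]
scr [array([ 0.387 , -0.0896]), array([ 0.3891, -0.2915])] jar,glue [ 0.5656 -0.4489  0.085 ] [ 0.6672 -0.3691  0.15  ]
```

View pics/crops.png

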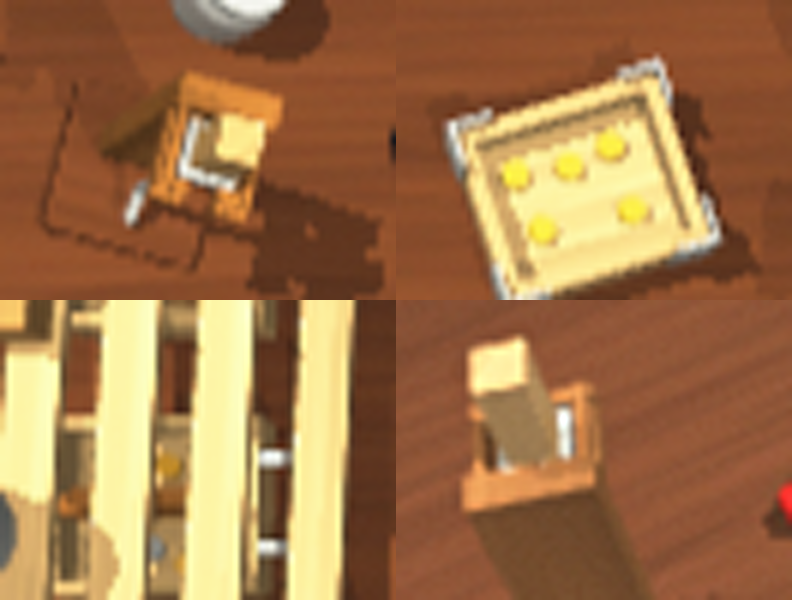

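```bash
cat >> h.py <<'E'
from scipy.spatial.transform import Rotation as Ro
def ori(psi,tilt=0):  # tool y heading psi, tool z tilted from down towards +y by tilt
    h=np.array([np.cos(psi),np.sin(psi),0]); u=np.array([0,0,1.])
    z=-u*np.cos(tilt)+h*np.sin(tilt); y=h*np.cos(tilt)+u*np.sin(tilt)
    return np.column_stack([np.cross(y,z),y,z])
def plan(wps,p=None,R=None):
    if p is None:
        st=robot.get_state(); q=st["orientation"]; p=st["eef_pos"]; R=Ro.from_quat(np.r_[q[1:],q[0]]).as_matrix()
        print("at",p,"clock",st["clock"],"w",st["width"],"j",st["joints"])
    for w in wps:
        t=np.array(w[0]);Rt=ori(*w[1:])
        d=np.round(R.T@(t-p)*1000,0); r=np.round(Ro.from_matrix(R.T@Rt).as_rotvec(),3)
        n=max(np.linalg.norm(d)/41.7,np.degrees(np.linalg.norm(r))/7.16)
        print(d.tolist(),r.tolist(),"rows %.1f"%n)
        p=p+R@d/1000; R=R@Ro.from_rotvec(r).as_matrix()
E
python3 - <<'E'
from h import *
S={n:robot.snapshot(n) for n in("scene","top")}
W=np.array([512,384.])
print("handle top",tri([ray(S["scene"],np.array([126.8,206.3])/W),ray(S["top"],np.array([360,193.3])/W)]))
t=S["top"]; print(atz(t,np.array([360,193.3])/W,.281),atz(S["scene"],np.array([126.8,206.3])/W,.281))
f=lambda x,y,z:atz(t,np.array([320+x/6,170+y/6])/W,z)
print("foot",f(135,180,.01),[f(*q,.01)[:2] for q in((75,90),(40,225),(195,270))])
print("post top",f(183,75,.233),f(283,98,.233))
plan([((.26,.25,.36),1.0),((.32,.06,.36),.5),((.36,-.13,.36),.1),((.41,-.30,.36),-.265)])
E
```

```text
handle top (array([ 0.4403, -0.3897,  0.2769]), [0.000475687479946176, 0.0004756874799462274])
[ 0.4397 -0.3891  0.281 ] [ 0.444  -0.3893  0.281 ]
foot [ 0.4496 -0.3942  0.01  ] [array([ 0.5093, -0.3588]), array([ 0.4221, -0.3313]), array([ 0.3906, -0.4292])]
post top [ 0.4826 -0.3732  0.233 ] [ 0.4684 -0.4277  0.233 ]
at [0.1571 0.501  0.2313] clock 1.9 w 0.08544220533147366 j [ 1.1117  0.2631 -0.0483  1.2594 -0.      1.4155]
[-173.0, -209.0, -129.0] [0.0, 0.0, 0.267] rows 7.2
[-153.0, -127.0, 0.0] [0.0, -0.0, 0.5] rows 4.8
[-186.0, -56.0, 0.0] [0.0, -0.0, 0.4] rows 4.7
[-174.0, 33.0, 0.0] [0.0, -0.0, 0.365] rows 4.2
```

Emit:
move_arm --grip '[0,0,0,0,0]' --xyz '[[-29,-35,-40],[-58,-70,-80],[-85,-100,-110],[-110,-135,-129],[-135,-165,-129]]' --angular '[[0,0,0.1],[0,0,0.2],[0,0,0.267],[0,0,0.267],[0,0,0.267]]'

```text
clock: 2.32
eef_pos: [0.2211, 0.3421, 0.3487]
orientation: [0.001, 0.281, 0.96, 0.001]
ft_force: [0.1, 0.2, 0.6]
width: 0.0856
grasp_force: 0.0
```

Emit:
move_arm --grip '[0,0,0,0,0]' --xyz '[[-38,-32,0],[-76,-64,0],[-114,-95,0],[-153,-125,0],[-190,-150,0]]' --angular '[[0,0,0.1],[0,0,0.2],[0,0,0.3],[0,0,0.4],[0,0,0.5]]'

```text
clock: 2.73
eef_pos: [0.2822, 0.1581, 0.3469]
orientation: [0.0, 0.504, 0.864, 0.0]
ft_force: [1.3, 1.3, -0.8]
width: 0.0854
grasp_force: 0.0
```

```bash
python3 - <<'E'
from h import *
plan([((.36,-.13,.36),.1),((.42,-.33,.36),-.29),((.441,-.389,.32),-.29)])
E
```

```text
at [0.2822 0.1581 0.3469] clock 2.7333 w 0.08541436168351849 j [ 0.257  -0.1015 -0.1476  1.5237 -0.      1.3138]
[-289.0, -74.0, -13.0] [0.001, 0.0, 0.414] rows 7.2
[-205.0, 40.0, -0.0] [0.0, 0.0, 0.39] rows 5.0
[-51.0, 37.0, 40.0] [0.0, 0.0, -0.0] rows 1.8
```

Emit:
move_arm --grip '[0,0,0,0,0]' --xyz '[[-40,-10,-5],[-80,-20,-10],[-120,-30,-13],[-160,-40,-13],[-200,-50,-13]]' --angular '[[0,0,0.1],[0,0,0.2],[0,0,0.3],[0,0,0.4],[0,0,0.414]]'

```text
clock: 3.15
eef_pos: [0.3314, -0.0155, 0.3599]
orientation: [0.001, 0.671, 0.741, 0.0]
ft_force: [1.2, 1.7, 0.7]
width: 0.0855
grasp_force: 0.0
```

```bash
python3 - <<'E'
from h import *
plan([((.42,-.33,.36),-.29),((.441,-.389,.32),-.29)])
E
```

```text
at [ 0.3314 -0.0155  0.3599] clock 3.15 w 0.08546224111717653 j [-0.2943 -0.0848 -0.0984  1.556   0.0001  1.1772]
[-322.0, 57.0, 0.0] [0.001, 0.0, 0.389] rows 7.8
[-50.0, 37.0, 40.0] [0.0, 0.0, 0.0] rows 1.8
```

Emit:
move_arm --grip '[0,0,0,0,0]' --xyz '[[-40,7,0],[-80,14,0],[-120,21,0],[-160,28,0],[-200,35,0]]' --angular '[[0,0,0.1],[0,0,0.2],[0,0,0.3],[0,0,0.389],[0,0,0.389]]'

```text
clock: 3.57
eef_pos: [0.3873, -0.2114, 0.3595]
orientation: [0.0, 0.802, 0.597, 0.0]
ft_force: [1.3, 0.8, 0.3]
width: 0.0855
grasp_force: 0.0
```

Emit:
move_arm --grip '[0,0,0,0,0]' --xyz '[[-38,15,5],[-76,30,10],[-100,43,15],[-110,50,20],[-110,50,20]]' --angular '[[0,0,0],[0,0,0],[0,0,0],[0,0,0],[0,0,0]]'

```text
clock: 3.98
eef_pos: [0.4048, -0.3306, 0.3375]
orientation: [-0.001, 0.801, 0.599, -0.0]
ft_force: [-0.8, -0.1, -0.5]
width: 0.0852
grasp_force: 0.0
```

```bash
python3 - <<'E'
from h import *
plan([((.441,-.389,.32),-.28),((.441,-.389,.246),-.28)])
E
```

```text
at [ 0.4048 -0.3306  0.3375] clock 3.9833 w 0.0851841264865136 j [-0.8408  0.2543  0.2252  1.5441 -0.0001  1.0154]
[-46.0, 51.0, 17.0] [-0.002, -0.001, -0.005] rows 1.7
[0.0, 0.0, 74.0] [-0.0, -0.0, -0.0] rows 1.8
```

Emit:
move_arm --grip '[0,0,0,0,0]' --xyz '[[-25,27,5],[-46,51,10],[-46,51,14],[-46,51,17],[-46,51,17]]' --angular '[[0,0,0],[0,0,0],[0,0,0],[0,0,0],[0,0,0]]'

```text
clock: 4.4
eef_pos: [0.4406, -0.3857, 0.3223]
orientation: [-0.0, 0.8, 0.6, 0.0]
ft_force: [-0.7, 0.5, -0.0]
width: 0.0855
grasp_force: 0.0
```

```bash
python3 - <<'E'
from h import *
plan([((.441,-.389,.246),-.28)])
a=[]
for n,c in(("top",(310,150)),("scene",(80,150))):
    s=robot.snapshot(n); a.append(cv2.resize(s["img"][c[1]:c[1]+90,c[0]:c[0]+100],None,fx=4,fy=4,interpolation=cv2.INTER_CUBIC))
cv2.imwrite("pics/pre.png",np.hstack(a))
E
```

```text
at [ 0.4406 -0.3857  0.3223] clock 4.4 w 0.08546681855507621 j [-0.8583  0.3691  0.3542  1.5566  0.0001  0.9951]
[-3.0, 1.0, 76.0] [-0.001, -0.001, -0.003] rows 1.8
```

View pics/pre.png

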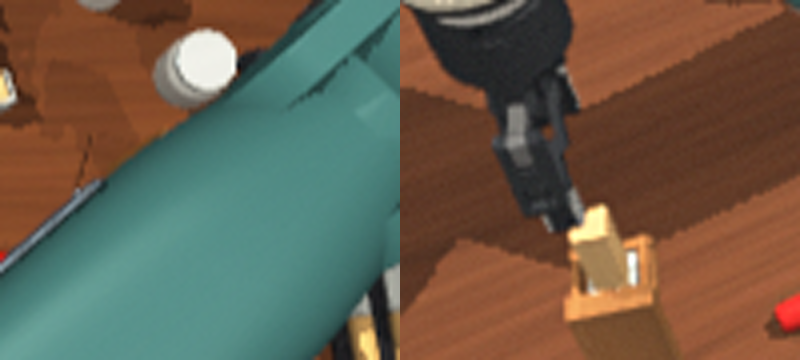

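```bash
python3 - <<'E'
from h import *
s=robot.snapshot("scene");p=np.array([.4406,-.3857,.3223]);R=ori(-.286)
for q in((0,0,0),(0,43,-13),(0,-43,-13),(11,43,-13),(-11,43,-13),(11,-43,-13),(-11,-43,-13)): print(q,proj(s,p+R@np.array(q)/1000))
print("handle",proj(s,(.441,-.389,.281)))
h=proj(s,(.441,-.389,.281))/[512,384]; 
E
```

```text
(0, 0, 0) [123.1368 195.0769]
(0, 43, -13) [122.2409 205.5067]
(0, -43, -13) [121.0581 178.9717]
(11, 43, -13) [126.8914 204.5625]
(-11, 43, -13) [117.575 206.454]
(11, -43, -13) [125.4609 178.1199]
(-11, -43, -13) [116.6414 179.8263]
handle [126.5269 205.4567]
```

Emit:
move_arm --grip '[0,0,0,0,0]' --xyz '[[-3,1,30],[-3,1,55],[-3,1,70],[-3,1,77],[-3,1,77]]' --angular '[[0,0,0],[0,0,0],[0,0,0],[0,0,0],[0,0,0]]'

```text
clock: 4.97
eef_pos: [0.4404, -0.3894, 0.245]
orientation: [-0.001, 0.8, 0.6, -0.0]
ft_force: [0.3, 0.2, 0.6]
width: 0.0853
grasp_force: 0.0
```

Emit:
move_arm --grip '[0.4,0.6,1,1,1]' --xyz '[[0,0,0],[0,0,0],[0,0,0],[0,0,0],[0,0,0]]' --angular '[[0,0,0],[0,0,0],[0,0,0],[0,0,0],[0,0,0]]'

```text
clock: 5.38
eef_pos: [0.441, -0.3904, 0.2459]
orientation: [0.0, 0.8, 0.6, 0.0]
ft_force: [-0.4, -0.5, -0.1]
width: 0.0257
grasp_force: 0.0
```

Emit:
move_arm --grip '[1,1,1]' --xyz '[[0,0,0],[0,0,0],[0,0,0]]' --angular '[[0,0,0],[0,0,0],[0,0,0]]'

```text
clock: 5.63
eef_pos: [0.441, -0.3904, 0.246]
orientation: [0.001, 0.8, 0.6, 0.0]
ft_force: [-1.3, 1.4, 6.0]
width: 0.0231
grasp_force: 59.2
```

Emit:
move_arm --grip '[1,1,1,1,1]' --xyz '[[0,0,-10],[0,0,-20],[0,0,-30],[0,0,-34],[0,0,-34]]' --angular '[[0,0,0],[0,0,0],[0,0,0],[0,0,0],[0,0,0]]'

```text
clock: 6.05
eef_pos: [0.4411, -0.3905, 0.28]
orientation: [0.001, 0.8, 0.6, 0.0]
ft_force: [0.1, -1.0, -1.4]
width: 0.0235
grasp_force: 59.0
```

Emit:
move_arm --grip '[1,1,1,1,1]' --xyz '[[0,-20,0],[0,-50,0],[0,-80,0],[0,-110,0],[0,-120,-10]]' --angular '[[0,0,0],[0,0,0],[0,0,0],[0,0,0],[0,0,0]]'

```text
clock: 6.47
eef_pos: [0.3224, -0.3546, 0.2879]
orientation: [-0.002, 0.8, 0.6, -0.0]
ft_force: [2.0, -0.2, -0.6]
width: 0.0234
grasp_force: 59.7
```

```bash
python3 - <<'E'
from h import *
for n in("scene","top"):
    s=robot.snapshot(n)
    print(n,[(np.round(np.array(r["location"])*[512,384],1).tolist(),round(r["conf"],2)) for r in robot.pinpoint("rack_seat",n)][:2])
    cv2.imwrite(f"pics/{n}1.png",s["img"])
# entry: crook at shelf depth, z; TCP = crook - .201*z_t
psi=1.529;tilt=np.radians(43);e=np.array([.447,.1666,0]);inw=np.array([np.cos(psi),np.sin(psi),0])
R=ori(psi,tilt)
loop=np.array([.449,.239,0])
def tcp(c): return c-.201*R[:,2]
c0=loop+inw*-.004; c0[2]=.084
w=tcp(c0); out=tcp(c0-inw*.14+np.array([0,0,.03]))
print("entry tcp",w,"out",out)
plan([((.34,-.27,.33),.2),((.40,-.15,.33),.7),((.43,-.10,.33),1.2,.2),(out,psi,tilt),(w,psi,tilt)])
E
```

```text
scene [([136.2, 222.3], 0.63), ([150.8, 257.2], 0.53)]
top [([353.5, 196.3], 0.94)]
entry tcp [0.4431 0.098  0.231 ] out [ 0.4373 -0.0418  0.261 ]
at [ 0.3261 -0.3571  0.2893] clock 6.6667 w 0.023059904044457544 j [-0.9996  0.1792 -0.0044  1.3864  0.0002  0.8551]
[88.0, -11.0, -41.0] [0.001, 0.001, -0.484] rows 3.9
[105.0, 82.0, 0.0] [-0.0, -0.001, -0.5] rows 4.0
[19.0, 56.0, 0.0] [-0.196, 0.05, -0.498] rows 4.3
[14.0, 42.0, 79.0] [-0.546, 0.153, -0.296] rows 5.1
[1.0, 82.0, 117.0] [0.0, -0.0, -0.0] rows 3.4
```

Emit:
move_arm --grip '[1,1,1,1]' --xyz '[[22,-3,-12],[44,-6,-24],[66,-9,-36],[88,-11,-41]]' --angular '[[0,0,-0.12],[0,0,-0.24],[0,0,-0.36],[0,0,-0.484]]'

```text
clock: 7.0
eef_pos: [0.3409, -0.2687, 0.331]
orientation: [0.0, 0.63, 0.776, 0.0]
ft_force: [-0.0, -0.1, -0.9]
width: 0.023
grasp_force: 59.7
```

Emit:
move_arm --grip '[1,1,1,1]' --xyz '[[26,20,0],[52,41,0],[78,62,0],[105,82,0]]' --angular '[[0,0,-0.125],[0,0,-0.25],[0,0,-0.375],[0,0,-0.5]]'

```text
clock: 7.33
eef_pos: [0.4007, -0.1484, 0.3298]
orientation: [-0.0, 0.419, 0.908, 0.0]
ft_force: [0.0, -1.0, -1.4]
width: 0.0236
grasp_force: 59.7
```

Emit:
move_arm --grip '[1,1,1,1,1]' --xyz '[[5,14,0],[10,28,0],[14,42,0],[19,56,0],[19,56,0]]' --angular '[[-0.04,0.01,-0.1],[-0.08,0.02,-0.2],[-0.12,0.03,-0.3],[-0.16,0.04,-0.4],[-0.196,0.05,-0.498]]'

```text
clock: 7.75
eef_pos: [0.4314, -0.0975, 0.33]
orientation: [0.019, 0.18, 0.979, 0.1]
ft_force: [-0.4, 0.0, -0.7]
width: 0.0228
grasp_force: 59.8
```

```bash
python3 - <<'E'
from h import *
plan([((.4373,-.0418,.261),1.529,.7505),((.4431,.098,.231),1.529,.7505)])
E
```

```text
at [ 0.4314 -0.0975  0.33  ] clock 7.75 w 0.022808449698451385 j [-0.5392  0.107   0.0003  1.4994  0.1998 -0.1796]
[14.0, 39.0, 78.0] [-0.543, 0.15, -0.289] rows 5.1
[0.0, 82.0, 118.0] [0.0, -0.0, 0.0] rows 3.4
```

Emit:
move_arm --grip '[1,1,1,1,1]' --xyz '[[3,8,16],[6,16,32],[9,24,48],[12,32,64],[14,39,78]]' --angular '[[-0.108,0.03,-0.058],[-0.216,0.06,-0.116],[-0.325,0.09,-0.173],[-0.434,0.12,-0.231],[-0.543,0.15,-0.289]]'

```text
clock: 8.17
eef_pos: [0.4371, -0.0439, 0.2609]
orientation: [0.009, 0.024, 0.931, 0.364]
ft_force: [0.3, -0.3, -1.8]
width: 0.024
grasp_force: 59.8
```

Emit:
move_arm --grip '[1,1]' --xyz '[[0,0,0],[0,0,0]]' --angular '[[0,0,0],[0,0,0]]'

```text
clock: 8.33
eef_pos: [0.4366, -0.0447, 0.2602]
orientation: [0.006, 0.027, 0.932, 0.362]
ft_force: [1.4, 0.1, -0.8]
width: 0.0235
grasp_force: 59.9
```

```bash
python3 - <<'E'
from h import *
plan([((.4431,.098,.231),1.529,.7505)])
st=robot.get_state(); R=Ro.from_quat(np.r_[st["orientation"][1:],st["orientation"][0]]).as_matrix(); p=st["eef_pos"]
a=[];cr=p+R[:,2]*.201; tip=cr+.0156*(R[:,2]-R[:,1]); print("crook",cr,"tip",tip)
W=np.array([512,384.]);rc=[];rl=[]
for n,c in(("top",(120,120)),("scene",(240,120))):
    s=robot.snapshot(n); print(n,"proj crook",proj(s,cr),"tip",proj(s,tip),"loop",proj(s,(.449,.239,.045)))
    for k in("hook_crook","tote_loop"): print(k,[(np.round(np.array(r["location"])*W,1).tolist(),round(r["conf"],2)) for r in robot.pinpoint(k,n)][:2])
    a.append(cv2.resize(s["img"][c[1]:c[1]+100,c[0]:c[0]+100],None,fx=4,fy=4,interpolation=cv2.INTER_CUBIC))
cv2.imwrite("pics/ent.png",np.hstack(a))
E
```

```text
at [ 0.4366 -0.0447  0.2602] clock 8.3333 w 0.023491362389286587 j [-0.6732  0.3378 -0.1104  1.6146  0.5783 -0.7646]
[1.0, 86.0, 118.0] [-0.01, 0.003, -0.015] rows 3.5
crook [0.443  0.0907 0.1118] tip [0.4428 0.0897 0.0898]
top proj crook [214.4303 201.9909] tip [215.3271 202.7091] loop [176.8682 203.3617]
hook_crook [([214.6, 203.1], 0.54)]
tote_loop [([163.7, 287.4], 0.77), ([179.0, 202.5], 0.67)]
scene proj crook [280.6138 175.1325] tip [280.0752 179.4794] loop [315.8452 171.9785]
hook_crook [([282.5, 176.5], 0.66)]
tote_loop [([281.1, 119.5], 0.89), ([314.1, 175.4], 0.57)]
```

View pics/ent.png

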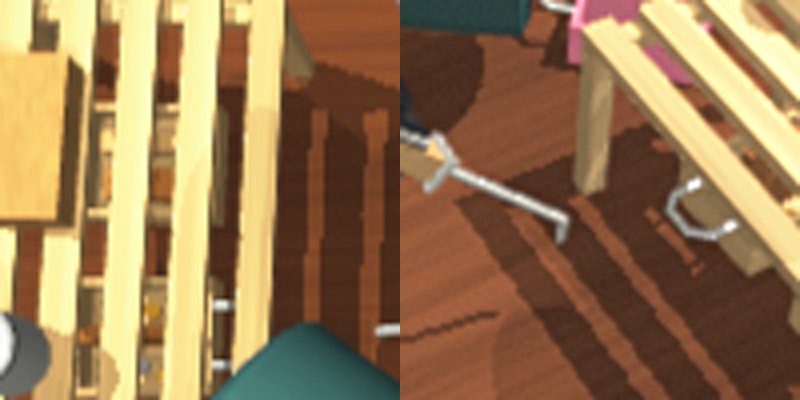

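Emit:
move_arm --grip '[1,1,1,1,1]' --xyz '[[0,20,27],[1,40,55],[1,60,82],[1,76,104],[1,86,118]]' --angular '[[0,0,0],[0,0,0],[0,0,0],[-0.005,0,-0.007],[-0.01,0,-0.015]]'

```text
clock: 9.05
eef_pos: [0.4419, 0.1013, 0.2333]
orientation: [0.012, 0.017, 0.93, 0.366]
ft_force: [-0.6, -0.5, -1.2]
width: 0.0235
grasp_force: 59.9
```

Emit:
move_arm --grip '[1,1]' --xyz '[[0,0,0],[0,0,0]]' --angular '[[0,0,0],[0,0,0]]'

```text
clock: 9.22
eef_pos: [0.4422, 0.0996, 0.2334]
orientation: [0.012, 0.017, 0.93, 0.366]
ft_force: [0.2, -0.1, -2.0]
width: 0.0232
grasp_force: 59.9
```

```bash
cat >> h.py <<'E'
def look(fn,L=.201,cs=(("top",(120,120)),("scene",(240,120))),names=("hook_crook","tote_loop")):
    st=robot.get_state(); R=Ro.from_quat(np.r_[st["orientation"][1:],st["orientation"][0]]).as_matrix(); p=st["eef_pos"]
    a=[];cr=p+R[:,2]*L; tip=cr+.0156*(R[:,2]-R[:,1]); print("crook",cr,"tip",tip,st["ft_force"])
    for n,c in cs:
        s=robot.snapshot(n); print(n,"proj crook",proj(s,cr),"tip",proj(s,tip))
        for k in names: print(k,[(np.round(np.array(r["location"])*[512,384],1).tolist(),round(r["conf"],2)) for r in robot.pinpoint(k,n)][:2])
        a.append(cv2.resize(s["img"][c[1]:c[1]+100,c[0]:c[0]+100],None,fx=4,fy=4,interpolation=cv2.INTER_CUBIC))
    cv2.imwrite(fn,np.hstack(a)); return R,p
E
python3 - <<'E'
from h import *
R,p=look("pics/in1.png",cs=(("scene",(265,120)),),names=("tote_loop","hook_crook"))
i=cv2.imread("pics/in1.png"); cv2.imwrite("pics/in1.png",cv2.resize(i,(700,600)[:1]+(700,)) if 0 else cv2.resize(i,(600,600)))
print("down 29:",R.T@np.array([0,0,-29]))
E
```

```text
crook [0.449  0.2364 0.0863] tip [0.4492 0.2356 0.0643] [ 0.1887 -0.1072 -2.0228]
scene proj crook [316.575  164.4501] tip [315.7083 168.786 ]
tote_loop [([280.2, 116.3], 0.95), ([226.7, 263.2], 0.65)]
hook_crook [([315.7, 165.4], 0.71)]
down 29: [  0.2593 -19.7643  21.2204]
```

View pics/in1.png

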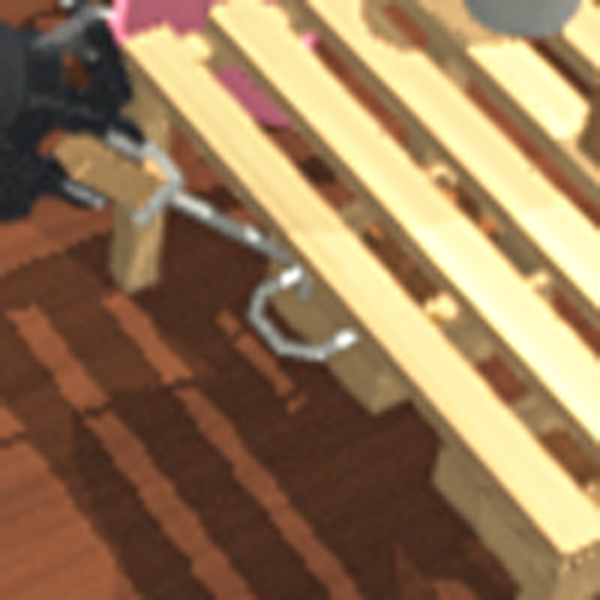

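Emit:
move_arm --grip '[1,1,1,1,1]' --xyz '[[0,-5,5],[0,-10,11],[0,-15,16],[0,-20,21],[0,-20,21]]' --angular '[[0,0,0],[0,0,0],[0,0,0],[0,0,0],[0,0,0]]'

```text
clock: 9.78
eef_pos: [0.4424, 0.0985, 0.2022]
orientation: [0.01, 0.019, 0.93, 0.367]
ft_force: [-0.2, -0.0, -1.9]
width: 0.0232
grasp_force: 59.8
```

```bash
python3 - <<'E'
from h import *
st=robot.get_state(); R=Ro.from_quat(np.r_[st["orientation"][1:],st["orientation"][0]]).as_matrix(); p=st["eef_pos"]
print(p+R[:,2]*.201,st["ft_force"])
o=-np.array([np.cos(1.529),np.sin(1.529),0])
for d in (22,60,100,270): print(d,R.T@o*d)
E
```

```text
[0.449  0.2356 0.0554] [-0.2435 -0.0293 -1.8797]
22 [ -0.0121 -16.0712 -15.0239]
60 [ -0.0331 -43.8305 -40.9742]
100 [ -0.0552 -73.0509 -68.2903]
270 [  -0.149  -197.2373 -184.3839]
```

Emit:
move_arm --grip '[1,1,1,1,1]' --xyz '[[0,-4,-4],[0,-9,-8],[0,-13,-12],[0,-18,-17],[0,-25,-23]]' --angular '[[0,0,0],[0,0,0],[0,0,0],[0,0,0],[0,0,0]]'

```text
clock: 10.2
eef_pos: [0.4414, 0.0641, 0.2038]
orientation: [0.011, 0.018, 0.93, 0.367]
ft_force: [0.3, 3.0, 0.2]
width: 0.0232
grasp_force: 59.7
```

Emit:
move_arm --grip '[1,1,1,1,1]' --xyz '[[0,-7,-7],[0,-15,-14],[0,-22,-20],[0,-29,-27],[0,-36,-34]]' --angular '[[0,0,0],[0,0,0],[0,0,0],[0,0,0],[0,0,0]]'

```text
clock: 10.62
eef_pos: [0.4392, 0.0139, 0.2037]
orientation: [0.011, 0.018, 0.93, 0.367]
ft_force: [-0.1, 1.7, -1.7]
width: 0.0229
grasp_force: 59.7
```

```bash
python3 - <<'E'
from h import *
R,p=look("pics/p1.png",cs=(("scene",(240,120)),),names=("tote_loop","hook_crook"))
i=cv2.imread("pics/p1.png"); cv2.imwrite("pics/p1.png",cv2.resize(i,(500,500)))
E
```

```text
crook [0.4461 0.1509 0.0567] tip [0.4462 0.1501 0.0347] [-0.1411  1.7433 -1.6522]
scene proj crook [295.074  179.1901] tip [294.4802 183.3329]
tote_loop [([282.9, 117.8], 0.9), ([298.5, 178.3], 0.65)]
hook_crook [([297.7, 181.8], 0.64)]
```

View pics/p1.png

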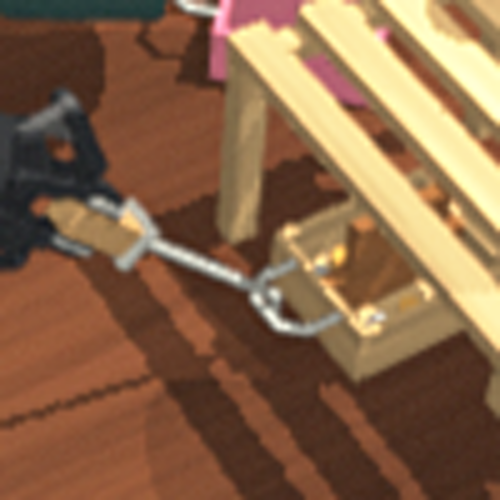

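Emit:
move_arm --grip '[1,1,1,1,1]' --xyz '[[0,-9,-8],[0,-18,-17],[0,-27,-25],[0,-36,-34],[0,-45,-42]]' --angular '[[0,0,0],[0,0,0],[0,0,0],[0,0,0],[0,0,0]]'

```text
clock: 11.18
eef_pos: [0.4367, -0.0472, 0.2038]
orientation: [0.011, 0.018, 0.93, 0.367]
ft_force: [0.8, 2.7, -0.2]
width: 0.023
grasp_force: 59.8
```

Emit:
move_arm --grip '[1,1,1,1,1]' --xyz '[[0,-9,-8],[0,-18,-17],[0,-27,-25],[0,-36,-34],[0,-45,-42]]' --angular '[[0,0,0],[0,0,0],[0,0,0],[0,0,0],[0,0,0]]'

```text
clock: 11.6
eef_pos: [0.4341, -0.1092, 0.2037]
orientation: [0.011, 0.018, 0.93, 0.367]
ft_force: [-1.2, 2.2, -0.9]
width: 0.0234
grasp_force: 59.8
```

Emit:
move_arm --grip '[1,1,1,1,1]' --xyz '[[0,-9,-8],[0,-18,-17],[0,-27,-25],[0,-36,-34],[0,-44,-41]]' --angular '[[0,0,0],[0,0,0],[0,0,0],[0,0,0],[0,0,0]]'

```text
clock: 12.02
eef_pos: [0.4316, -0.1694, 0.2036]
orientation: [0.011, 0.018, 0.93, 0.367]
ft_force: [0.5, 2.5, -0.2]
width: 0.0234
grasp_force: 59.8
```

Emit:
move_arm --grip '[1,1,1,1]' --xyz '[[0,-6,-6],[0,-9,-8],[0,-10,-9],[0,-10,-9]]' --angular '[[0,0,0],[0,0,0],[0,0,0],[0,0,0]]'

```text
clock: 12.35
eef_pos: [0.4311, -0.1816, 0.2033]
orientation: [0.011, 0.018, 0.93, 0.367]
ft_force: [0.8, 0.8, -1.7]
width: 0.0235
grasp_force: 60.0
```

```bash
python3 - <<'E'
from h import *
R,p=look("pics/p2.png",names=("tote_loop","hook_crook","tote_grip","tote"))
print("in12:",R.T@np.array([0,12,0]),"up40",R.T@np.array([0,0,40]))
E
```

```text
crook [ 0.438  -0.0446  0.0564] tip [ 0.4381 -0.0454  0.0344] [ 0.7531  0.7973 -1.6673]
top proj crook [252.1875 204.0396] tip [252.4347 204.6101]
tote_loop [([161.7, 286.4], 0.75)]
hook_crook []
tote_grip [([144.1, 273.4], 0.71), ([221.1, 200.2], 0.68)]
tote [([226.4, 205.7], 0.67), ([146.8, 270.0], 0.65)]
scene proj crook [244.9105 201.09  ] tip [244.9585 205.1193]
tote_loop [([248.4, 201.6], 0.65), ([277.8, 116.3], 0.62)]
hook_crook [([246.6, 200.5], 0.56), ([318.2, 168.6], 0.19)]
tote_grip [([301.1, 114.8], 0.77), ([271.9, 181.4], 0.6)]
tote [([269.0, 197.6], 0.87), ([297.6, 127.6], 0.79)]
in12: [0.5048 8.7672 8.1781] up40 [ -0.3046  27.2931 -29.2403]
```

Emit:
move_arm --grip '[1,1,1,1,1]' --xyz '[[0,5,4],[0,9,8],[0,9,8],[0,19,-3],[0,33,-18]]' --angular '[[0,0,0],[0,0,0],[0,0,0],[0,0,0],[0,0,0]]'

```text
clock: 13.27
eef_pos: [0.4309, -0.1689, 0.2388]
orientation: [0.01, 0.018, 0.93, 0.367]
ft_force: [0.2, 0.5, -1.3]
width: 0.0232
grasp_force: 60.0
```

Emit:
move_arm --grip '[1,1,1]' --xyz '[[0,14,-15],[0,34,-36],[0,48,-51]]' --angular '[[0,0,0],[0,0,0],[0,0,0]]'

```text
clock: 13.52
eef_pos: [0.4306, -0.1688, 0.3111]
orientation: [0.011, 0.018, 0.93, 0.366]
ft_force: [0.9, 0.2, -1.5]
width: 0.0238
grasp_force: 60.1
```

```bash
python3 - <<'E'
from h import *
seat=np.array([.441,-.3904,.246]); h=np.array([np.cos(-.284),np.sin(-.284),0])
out=seat-h*.12+[0,0,.044]
plan([((.42,-.21,.33),1.3,.35),((.40,-.25,.33),.9,0),((.36,-.30,.33),.35),(out+[0,0,.03],-.284),(out-[0,0,.01],-.284),(seat+[0,0,.034],-.284)])
E
```

```text
at [ 0.4306 -0.1688  0.3111] clock 13.5167 w 0.02380030023495947 j [-0.8588  0.4585  0.1995  1.9054  0.4907 -0.9731]
[9.0, -17.0, -42.0] [0.4, -0.114, 0.201] rows 3.7
[8.0, -42.0, -15.0] [0.345, -0.07, 0.396] rows 4.2
[0.0, -64.0, -0.0] [0.0, 0.0, 0.549] rows 4.4
[-41.0, -52.0, 10.0] [0.0, -0.0, 0.634] rows 5.1
[0.0, 0.0, 40.0] [0.0, -0.0, 0.0] rows 1.0
[0.0, 120.0, -0.0] [0.0, -0.0, 0.0] rows 2.9
```

Emit:
move_arm --grip '[1,1,1,1]' --xyz '[[2,-4,-11],[5,-9,-22],[7,-13,-32],[9,-17,-42]]' --angular '[[0.1,-0.028,0.05],[0.2,-0.057,0.1],[0.3,-0.085,0.15],[0.4,-0.114,0.201]]'

```text
clock: 13.85
eef_pos: [0.4198, -0.2107, 0.329]
orientation: [0.024, 0.135, 0.976, 0.17]
ft_force: [-0.2, -0.6, -2.9]
width: 0.0234
grasp_force: 60.0
```

Emit:
move_arm --grip '[1,1,1,1,1]' --xyz '[[2,-9,-4],[4,-19,-8],[6,-29,-12],[8,-38,-15],[8,-42,-15]]' --angular '[[0.07,-0.014,0.08],[0.14,-0.028,0.16],[0.21,-0.042,0.24],[0.28,-0.056,0.32],[0.345,-0.07,0.396]]'

```text
clock: 14.27
eef_pos: [0.3996, -0.2512, 0.3285]
orientation: [0.0, 0.332, 0.943, -0.002]
ft_force: [0.0, 0.5, -1.0]
width: 0.0233
grasp_force: 60.0
```

Emit:
move_arm --grip '[1,1,1,1,1]' --xyz '[[0,-13,0],[0,-26,0],[0,-39,0],[0,-52,0],[0,-64,0]]' --angular '[[0,0,0.11],[0,0,0.22],[0,0,0.33],[0,0,0.44],[0,0,0.549]]'

```text
clock: 14.68
eef_pos: [0.3599, -0.3008, 0.3278]
orientation: [-0.0, 0.575, 0.818, 0.0]
ft_force: [-0.1, 0.3, -2.0]
width: 0.0233
grasp_force: 59.9
```

Emit:
move_arm --grip '[1,1,1,1,1]' --xyz '[[-8,-10,2],[-16,-20,4],[-24,-31,6],[-32,-41,8],[-41,-52,10]]' --angular '[[0,0,0.124],[0,0,0.248],[0,0,0.372],[0,0,0.496],[0,0,0.62]]'

```text
clock: 15.1
eef_pos: [0.3252, -0.3571, 0.3177]
orientation: [-0.0, 0.798, 0.603, 0.0]
ft_force: [1.1, 0.1, -2.0]
width: 0.0232
grasp_force: 59.9
```

```bash
python3 - <<'E'
from h import *
seat=np.array([.441,-.3904,.246]); h=np.array([np.cos(-.284),np.sin(-.284),0])
out=seat-h*.12+[0,0,.034]
plan([(out,-.284),(seat+[0,0,.034],-.284),(seat,-.284)])
R,p=look("pics/r1.png",cs=(("scene",(90,150)),),names=("hook_crook",))
st=robot.get_state();print(st["orientation"])
E
```

```text
at [ 0.3252 -0.3571  0.3177] clock 15.1 w 0.023196205353117824 j [-1.0013  0.179   0.0713  1.4641  0.0005  0.845 ]
[0.0, 0.0, 38.0] [-0.0, -0.001, 0.008] rows 0.9
[0.0, 120.0, -0.0] [-0.0, -0.0, 0.0] rows 2.9
[0.0, 1.0, 34.0] [-0.0, -0.0, 0.0] rows 0.8
crook [ 0.3252 -0.3569  0.1167] tip [ 0.3102 -0.3527  0.1011] [ 1.0949  0.061  -1.9622]
scene proj crook [139.0319 206.3569] tip [139.9277 205.3828]
hook_crook [([141.2, 209.8], 0.53)]
[-0.0008  0.7972  0.6037  0.0001]
```

View pics/r1.png

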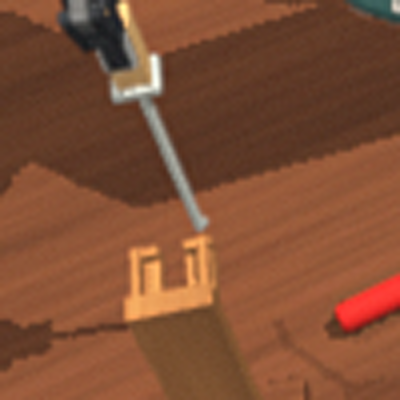

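Emit:
move_arm --grip '[1,1,1,1,1]' --xyz '[[0,0,20],[0,0,37],[0,0,37],[0,20,37],[0,40,37]]' --angular '[[0,0,0],[0,0,0],[0,0,0],[0,0,0],[0,0,0]]'

```text
clock: 15.62
eef_pos: [0.3645, -0.3672, 0.282]
orientation: [-0.0, 0.795, 0.606, 0.0]
ft_force: [0.3, -0.7, -2.0]
width: 0.0231
grasp_force: 60.1
```

Emit:
move_arm --grip '[1,1,1,1,1]' --xyz '[[0,20,0],[0,40,0],[0,58,0],[0,72,0],[0,80,0]]' --angular '[[0,0,0],[0,0,0],[0,0,0],[0,0,0],[0,0,0]]'

```text
clock: 16.03
eef_pos: [0.4429, -0.3888, 0.2813]
orientation: [-0.0, 0.795, 0.607, 0.0]
ft_force: [-0.3, -0.0, -1.2]
width: 0.0234
grasp_force: 60.0
```

```bash
python3 - <<'E'
from h import *
seat=np.array([.441,-.3904,.246])
plan([(seat,-.284)])
R,p=look("pics/r2.png",cs=(("scene",(90,150)),),names=("hook_crook","hook"))
s=robot.snapshot("scene"); print(proj(s,p+R[:,2]*.031))
E
```

```text
at [ 0.4429 -0.3888  0.2813] clock 16.0333 w 0.02341699646622199 j [-0.859   0.3708  0.2466  1.447   0.0005  0.9782]
[-2.0, -1.0, 35.0] [-0.0, -0.001, 0.018] rows 0.8
crook [ 0.4429 -0.3887  0.0803] tip [ 0.4278 -0.3845  0.0647] [-0.2508 -0.0003 -1.1524]
scene proj crook [145.5473 245.27  ] tip [146.3076 243.5461]
hook_crook [([129.3, 211.0], 0.66)]
hook [([126.6, 211.9], 0.61)]
[130.082  212.7497]
```

Emit:
move_arm --grip '[1,1,1,1,1]' --xyz '[[-2,-1,0],[-2,-1,10],[-2,-1,19],[-2,-1,27],[-2,-1,30]]' --angular '[[0,0,0.018],[0,0,0.018],[0,0,0.018],[0,0,0.018],[0,0,0.018]]'

```text
clock: 16.65
eef_pos: [0.4391, -0.3904, 0.2495]
orientation: [-0.001, 0.801, 0.598, 0.0]
ft_force: [-0.6, 0.4, -1.9]
width: 0.0233
grasp_force: 60.0
```

Emit:
move_arm --grip '[1,1,1]' --xyz '[[0,0,3],[0,0,5],[0,0,5]]' --angular '[[0,0,0],[0,0,0],[0,0,0]]'

```text
clock: 16.9
eef_pos: [0.4397, -0.3908, 0.2461]
orientation: [0.0, 0.801, 0.598, 0.0]
ft_force: [-0.0, -0.5, -2.0]
width: 0.0237
grasp_force: 60.1
```

Emit:
move_arm --grip '[1,1,1]' --xyz '[[0,0,1],[0,0,2],[0,0,2]]' --angular '[[0,0,0],[0,0,0],[0,0,0]]'

```text
clock: 17.15
eef_pos: [0.4398, -0.3909, 0.2459]
orientation: [0.001, 0.801, 0.598, 0.0]
ft_force: [-5.3, 5.1, 20.9]
width: 0.0234
grasp_force: 63.2
```

Emit:
move_arm --grip '[1,0.6,0.3,0,0]' --xyz '[[0,0,-2],[0,0,-2],[0,0,-2],[0,0,-2],[0,0,-2]]' --angular '[[0,0,0],[0,0,0],[0,0,0],[0,0,0],[0,0,0]]'

```text
clock: 17.57
eef_pos: [0.4398, -0.3908, 0.2455]
orientation: [-0.0, 0.801, 0.598, 0.0]
ft_force: [0.3, 0.0, -0.6]
width: 0.0696
grasp_force: 0.0
```

Emit:
move_arm --grip '[0,0,0,0,0]' --xyz '[[0,0,-2],[0,0,-2],[0,0,-20],[0,0,-50],[0,0,-85]]' --angular '[[0,0,0],[0,0,0],[0,0,0],[0,0,0],[0,0,0]]'

```text
clock: 17.98
eef_pos: [0.4393, -0.3902, 0.3308]
orientation: [-0.002, 0.801, 0.598, 0.0]
ft_force: [0.0, -0.6, 0.4]
width: 0.0853
grasp_force: 0.0
```

```bash
python3 - <<'E'
from h import *
plan([((.38,-.22,.33),-.1)])
E
```

```text
at [ 0.4393 -0.3902  0.3308] clock 17.9833 w 0.08533960558744047 j [-0.8651  0.3773  0.39    1.5866  0.0003  0.9934]
[146.0, -105.0, 1.0] [-0.002, -0.002, -0.188] rows 4.3
```

Emit:
move_arm --grip '[0,0,0,0,0]' --xyz '[[0,-40,-10],[0,-80,-20],[0,-120,-20],[0,-160,-20],[0,-195,-20]]' --angular '[[0,0,0],[0,0,0],[0,0,0],[0,0,0],[0,0,0]]'

```text
clock: 18.4
eef_pos: [0.2511, -0.3344, 0.351]
orientation: [0.0, 0.801, 0.599, -0.0]
ft_force: [-0.1, -0.2, 0.0]
width: 0.0848
grasp_force: 0.0
```

```bash
python3 - <<'E'
from h import *
S={n:robot.snapshot(n) for n in("scene","top")}
plan([])
for nm in "tote tote_loop tote_grip hook rack_seat tray".split():
    for n in S:
        print(nm,n,[(np.round(np.array(r["location"])*[512,384],1).tolist(),round(r["conf"],2)) for r in robot.pinpoint(nm,n)][:3])
for n in S: cv2.imwrite(f"pics/{n}2.png",S[n]["img"])
np.savez("s2.npz",**{n+k:S[n][k] for n in S for k in("img","fx","fy","cx","cy","pose")})
g=S["top"]["img"]; sc=S["scene"]["img"]
def crop(i,c,w,h,f): return cv2.resize(i[c[1]:c[1]+h,c[0]:c[0]+w],(int(w*f),int(h*f)),interpolation=cv2.INTER_CUBIC)
a=crop(g,(195,175),66,50,6);b=crop(g,(260,135),66,50,6);c=crop(sc,(240,165),66,50,6);d=crop(sc,(185,225),80,61,4.95)
d=cv2.resize(d,(396,300))
cv2.imwrite("pics/crops2.png",np.vstack([np.hstack([a,b]),np.hstack([c,d])]))
E
```

```text
at [ 0.2497 -0.334   0.3519] clock 18.5 w 0.08507821926270204 j [-1.1245  0.0642  0.0267  1.5324 -0.0005  0.7365]
tote scene [([299.0, 124.6], 0.71), ([269.4, 196.7], 0.67)]
tote top [([225.4, 207.9], 0.66), ([146.7, 269.4], 0.62)]
tote_loop scene [([254.0, 199.0], 0.91), ([279.2, 118.2], 0.91)]
tote_loop top [([161.1, 291.2], 0.86), ([248.0, 204.0], 0.66)]
tote_grip scene [([301.8, 117.5], 0.87), ([271.3, 181.8], 0.71)]
tote_grip top [([221.2, 201.4], 0.79), ([142.0, 275.0], 0.58)]
hook scene [([137.8, 223.2], 0.64), ([131.7, 216.2], 0.48), ([226.0, 261.2], 0.29)]
hook top [([354.0, 195.4], 0.62)]
rack_seat scene [([134.2, 220.7], 0.78)]
rack_seat top [([357.0, 197.6], 0.67), ([226.8, 205.9], 0.26)]
tray scene [([250.1, 203.5], 0.7), ([223.0, 262.7], 0.56)]
tray top [([289.5, 168.3], 0.82)]
```

View pics/crops2.png

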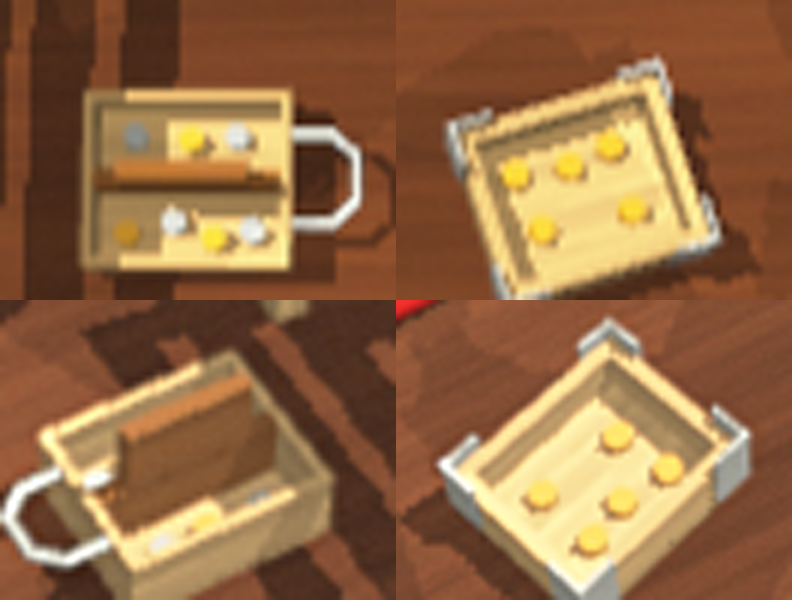

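```bash
cat > fit.py <<'E'
from h import *
from scipy.optimize import least_squares
z=np.load("s2.npz"); S={n:{k:z[n+k] for k in("img","fx","fy","cx","cy","pose")} for n in("scene","top")}
T=lambda x,y,o:np.array([o[0]+x/6,o[1]+y/6])
D=lambda x,y:np.array([185+x/4.95,225+y/4.918])
def fit(hx,hy,zz,obs,x0):
    C={"a":(hx,hy),"b":(hx,-hy),"c":(-hx,-hy),"d":(-hx,hy)}
    def f(v):
        c,s=np.cos(v[2]),np.sin(v[2]); r=[]
        for n,k,px in obs:
            q=C[k]; r+=list(proj(S[n],(v[0]+c*q[0]-s*q[1],v[1]+s*q[0]+c*q[1],zz))-px)
        return r
    o=least_squares(f,x0,loss="soft_l1"); print(o.x); print(np.array(f(o.x)).reshape(-1,2)); return o.x
# a=+x+y b=+x-y c=-x-y d=-x+y
def go(which="both"):
    tote=[("top","d",T(292,270,(195,175))),("top","c",T(292,90,(195,175))),("top","b",T(83,90,(195,175))),("top","a",T(80,268,(195,175))),
     ("scene","d",T(40,132,(240,165))),("scene","a",T(235,52,(240,165))),("scene","b",T(330,175,(240,165))),("scene","c",T(131,247,(240,165)))]
    # tray +x heading ~1.85 : +x = image left & slightly down
    tray=[("top","b",T(52,120,(260,135))),("top","c",T(264,60,(260,135))),("top","d",T(324,242,(260,135))),("top","a",T(103,300,(260,135))),
     ("scene","a",D(213,20)),("scene","b",D(353,132)),("scene","d",D(44,165))]
    f=lambda o:[q for q in o if which in("both",q[0])]
    return fit(.065,.055,.05,f(tote),[.446,.055,1.55]),fit(.071,.061,.059,f(tray),[.577,-.2,1.85])
if __name__=="__main__":
    go(); print("---top only"); go("top")
    b=[("scene",(301.8,117.5)),]
    W=np.array([512,384.])
    print("grip",tri([ray(S["scene"],np.array([271.3,181.8])/W),ray(S["top"],np.array([221.2,201.4])/W)]))
    print("loop",tri([ray(S["scene"],np.array([254,199.0])/W),ray(S["top"],np.array([248,204.0])/W)]))
    print("board top",atz(S["top"],T(182,170,(195,175))/W,.095),"board line",atz(S["top"],T(118,171,(195,175))/W,.095),atz(S["top"],T(248,170,(195,175))/W,.095))
    print("hook",atz(S["top"],np.array([354,195.4])/W,.215), atz(S["scene"],np.array([131.7,216.2])/W,.215))
E
python3 fit.py
```

```text
[0.4389 0.0545 1.5352]
[[-0.7785 -0.5144]
 [-0.3316  0.3014]
 [ 0.0732 -0.0444]
 [-0.2899 -0.5211]
 [-0.6684 -0.395 ]
 [-0.6771 -1.0216]
 [ 0.1474 -0.0425]
 [-0.2605  3.2273]]
[ 0.5835 -0.1958  1.8372]
[[-0.1787  0.0033]
 [-0.0638 -0.3898]
 [-0.1771 -0.7038]
 [ 0.8106  0.3021]
 [ 0.259  -0.5244]
 [-0.0981  0.5033]
 [-0.2396 -0.7778]]
---top only
[0.4382 0.0533 1.5442]
[[-0.3103 -0.472 ]
 [-0.1297  0.3415]
 [ 0.2671  0.3008]
 [ 0.1703 -0.1662]]
[ 0.5828 -0.1954  1.819 ]
[[-0.101  -0.1964]
 [ 0.2113  0.0413]
 [-0.4555 -0.1011]
 [ 0.3244  0.2597]]
grip (array([0.4434, 0.0618, 0.0975]), [0.006334345227632333, 0.006334345227632291])
loop (array([ 0.4421, -0.0215,  0.0551]), [0.008204661467097819, 0.008204661467097868])
board top [0.439  0.0528 0.095 ] board line [0.4393 0.0916 0.095 ] [0.4379 0.0128 0.095 ]
hook [ 0.4415 -0.3867  0.215 ] [ 0.4275 -0.3888  0.215 ]
```

```bash
python3 - <<'E'
from h import *
plan([((.35,-.16,.34),-.15),((.41,-.02,.28),-.026),((.4386,.054,.17),-.026)])
E
```

```text
at [ 0.2531 -0.3356  0.3507] clock 19.1 w 0.08513682020471336 j [-1.1191  0.0712  0.0311  1.5317  0.0001  0.739 ]
[196.0, 43.0, 11.0] [-0.001, -0.001, -0.137] rows 4.8
[147.0, 39.0, 60.0] [0.0, 0.0, -0.124] rows 3.9
[75.0, 26.0, 110.0] [0.0, 0.0, -0.0] rows 3.3
```

Emit:
move_arm --grip '[0,0,0,0,0]' --xyz '[[39,9,2],[78,17,5],[117,26,7],[156,34,9],[196,43,11]]' --angular '[[0,0,-0.03],[0,0,-0.06],[0,0,-0.09],[0,0,-0.12],[0,0,-0.137]]'

```text
clock: 19.52
eef_pos: [0.35, -0.1581, 0.3399]
orientation: [-0.0, 0.758, 0.652, 0.0]
ft_force: [0.9, -0.6, -0.1]
width: 0.0854
grasp_force: 0.0
```

Emit:
move_arm --grip '[0,0,0,0,0]' --xyz '[[36,10,15],[73,20,30],[110,29,45],[147,39,60],[147,39,60]]' --angular '[[0,0,-0.03],[0,0,-0.06],[0,0,-0.09],[0,0,-0.124],[0,0,-0.124]]'

```text
clock: 19.93
eef_pos: [0.4108, -0.0148, 0.2777]
orientation: [-0.002, 0.714, 0.701, -0.0]
ft_force: [0.8, -1.0, -0.7]
width: 0.0856
grasp_force: 0.0
```

```bash
python3 - <<'E'
from h import *
plan([((.4386,.054,.16),-.026),((.4386,.054,.058),-.026)])
E
```

```text
at [ 0.4108 -0.0148  0.2777] clock 19.9333 w 0.0856399974073142 j [-0.2363  0.0567 -0.1807  1.3365  0.0019  1.3529]
[69.0, 27.0, 118.0] [-0.003, -0.003, 0.008] rows 3.3
[0.0, -0.0, 102.0] [0.0, 0.0, -0.0] rows 2.4
```

Emit:
move_arm --grip '[0,0,0,0,0]' --xyz '[[20,8,30],[40,16,60],[58,23,90],[69,27,112],[69,27,118]]' --angular '[[0,0,0],[0,0,0],[0,0,0],[0,0,0],[0,0,0]]'

```text
clock: 20.35
eef_pos: [0.4381, 0.0495, 0.1592]
orientation: [-0.002, 0.716, 0.698, -0.001]
ft_force: [-0.9, -0.8, -0.5]
width: 0.0851
grasp_force: 0.0
```

Emit:
move_arm --grip '[0,0]' --xyz '[[0,0,0],[0,0,0]]' --angular '[[0,0,0],[0,0,0]]'

```text
clock: 20.52
eef_pos: [0.4393, 0.0475, 0.1629]
orientation: [-0.0, 0.717, 0.698, 0.0]
ft_force: [0.0, -0.5, 0.3]
width: 0.0857
grasp_force: 0.0
```

```bash
python3 - <<'E'
from h import *
plan([((.4386,.054,.058),-.022)])
E
```

```text
at [0.4393 0.0475 0.1629] clock 20.5167 w 0.08565442327989913 j [-0.0774  0.1571 -0.3821  1.0316  0.0004  1.5203]
[6.0, -1.0, 105.0] [0.0, -0.0, -0.005] rows 2.5
```

Emit:
move_arm --grip '[0,0,0,0,0]' --xyz '[[6,-1,30],[6,-1,60],[6,-1,85],[6,-1,100],[6,-1,105]]' --angular '[[0,0,-0.004],[0,0,-0.004],[0,0,-0.004],[0,0,-0.004],[0,0,-0.004]]'

```text
clock: 20.93
eef_pos: [0.4381, 0.0533, 0.0565]
orientation: [-0.0, 0.716, 0.699, -0.0]
ft_force: [-0.8, 0.3, -0.2]
width: 0.0854
grasp_force: 0.0
```

Emit:
move_arm --grip '[0.3,0.5,0.7,0.8,0.85]' --xyz '[[0,0,0],[0,0,0],[0,0,0],[0,0,0],[0,0,0]]' --angular '[[0,0,0],[0,0,0],[0,0,0],[0,0,0],[0,0,0]]'

```text
clock: 21.35
eef_pos: [0.4388, 0.0541, 0.0578]
orientation: [0.0, 0.715, 0.699, 0.001]
ft_force: [-1.0, 0.2, -0.2]
width: 0.0254
grasp_force: 0.0
```

Emit:
move_arm --grip '[0.9,1,1,1,1]' --xyz '[[0,0,0],[0,0,0],[0,0,0],[0,0,0],[0,0,0]]' --angular '[[0,0,0],[0,0,0],[0,0,0],[0,0,0],[0,0,0]]'

```text
clock: 21.77
eef_pos: [0.4387, 0.0541, 0.0575]
orientation: [0.0, 0.715, 0.699, 0.0]
ft_force: [0.4, -0.1, 8.2]
width: 0.0115
grasp_force: 59.8
```

Emit:
move_arm --grip '[1,1,1,1,1]' --xyz '[[0,0,-8],[0,0,-25],[0,0,-50],[0,0,-80],[0,0,-110]]' --angular '[[0,0,0],[0,0,0],[0,0,0],[0,0,0],[0,0,0]]'

```text
clock: 22.18
eef_pos: [0.4373, 0.0542, 0.1684]
orientation: [-0.001, 0.715, 0.699, -0.0]
ft_force: [1.2, -0.6, -3.6]
width: 0.0114
grasp_force: 58.9
```

```bash
python3 - <<'E'
from h import *
st=robot.get_state();print(st["ft_force"],st["wrist_torque"],st["orientation"])
plan([((.51,-.07,.18),.12),((.583,-.1956,.18),.257)])
E
```

```text
[ 1.2314 -0.5873 -3.6426] [-0.0139 -0.0733 -0.0636] [-0.0009  0.7151  0.6991 -0.0004]
at [0.4373 0.0542 0.1684] clock 22.1833 w 0.01136535774201863 j [-0.0624  0.1526 -0.3716  1.0485  0.0006  1.531 ]
[-123.0, 75.0, -12.0] [-0.002, -0.001, -0.143] rows 3.5
[-133.0, 58.0, 0.0] [0.0, 0.0, -0.137] rows 3.5
```

Emit:
move_arm --grip '[1,1,1,1,1]' --xyz '[[-15,9,-6],[-40,24,-12],[-68,41,-12],[-96,58,-12],[-123,75,-12]]' --angular '[[0,0,-0.02],[0,0,-0.05],[0,0,-0.08],[0,0,-0.11],[0,0,-0.143]]'

```text
clock: 22.6
eef_pos: [0.5106, -0.0719, 0.1794]
orientation: [-0.0, 0.663, 0.749, 0.0]
ft_force: [0.3, 0.7, -3.3]
width: 0.0113
grasp_force: 58.9
```

Emit:
move_arm --grip '[1,1,1,1,1]' --xyz '[[-28,12,0],[-60,26,0],[-95,41,0],[-120,52,0],[-133,58,0]]' --angular '[[0,0,-0.03],[0,0,-0.06],[0,0,-0.09],[0,0,-0.12],[0,0,-0.137]]'

```text
clock: 23.02
eef_pos: [0.5848, -0.1985, 0.1784]
orientation: [-0.001, 0.611, 0.792, -0.0]
ft_force: [0.2, -1.0, -4.5]
width: 0.0112
grasp_force: 58.9
```

Emit:
move_arm --grip '[1,1,1]' --xyz '[[0,0,0],[0,0,0],[0,0,0]]' --angular '[[0,0,0],[0,0,0],[0,0,0]]'

```text
clock: 23.27
eef_pos: [0.5834, -0.1949, 0.1788]
orientation: [-0.001, 0.611, 0.792, 0.0]
ft_force: [-0.1, 0.5, -3.2]
width: 0.0114
grasp_force: 58.9
```

```bash
python3 - <<'E'
from h import *
st=robot.get_state();print(st["ft_force"],st["wrist_torque"],st["orientation"])
plan([((.583,-.1956,.125),.257)])
S={n:robot.snapshot(n) for n in("scene","top")}
for n in S: cv2.imwrite(f"pics/{n}3.png",S[n]["img"])
def crop(i,c,w,h,f): return cv2.resize(i[c[1]:c[1]+h,c[0]:c[0]+w],(int(w*f),int(h*f)),interpolation=cv2.INTER_CUBIC)
a=crop(S["top"]["img"],(255,125),80,70,5);b=crop(S["scene"]["img"],(175,205),80,70,5)
cv2.imwrite("pics/pl.png",np.hstack([a,b]))
# predicted corners of tote bottom from the TCP
q=st["orientation"];R=Ro.from_quat(np.r_[q[1:],q[0]]).as_matrix();p=st["eef_pos"]
for n,c in(("top",(255,125)),("scene",(175,205))):
    print(n,"tote rim",[np.round((proj(S[n],p+R@np.array([sx*.065,sy*.055,.0075]))-c)*5).tolist() for sx in(1,-1) for sy in(1,-1)])
    Rz=ori(.257)
    print(n,"tray top",[np.round((proj(S[n],np.array([.583,-.1956,.059])+Rz@np.array([sx*.071,sy*.061,0]))-c)*5).tolist() for sx in(1,-1) for sy in(1,-1)])
E
```

```text
[-0.1471  0.4817 -3.185 ] [ 0.0295 -0.024   0.027 ] [-0.0008  0.6106  0.7919  0.0001]
at [ 0.5834 -0.1949  0.1788] clock 23.2667 w 0.011423528843905822 j [-0.4552  0.4376  0.0779  1.2126  0.0006  0.8585]
[-1.0, -0.0, 54.0] [-0.001, -0.001, 0.0] rows 1.3
top tote rim [[83.0, 118.0], [128.0, 266.0], [259.0, 69.0], [306.0, 215.0]]
top tray top [[68.0, 150.0], [114.0, 302.0], [245.0, 99.0], [293.0, 250.0]]
scene tote rim [[390.0, 138.0], [255.0, 24.0], [215.0, 290.0], [81.0, 163.0]]
scene tray top [[406.0, 237.0], [268.0, 117.0], [231.0, 396.0], [93.0, 262.0]]
```

View pics/pl.png

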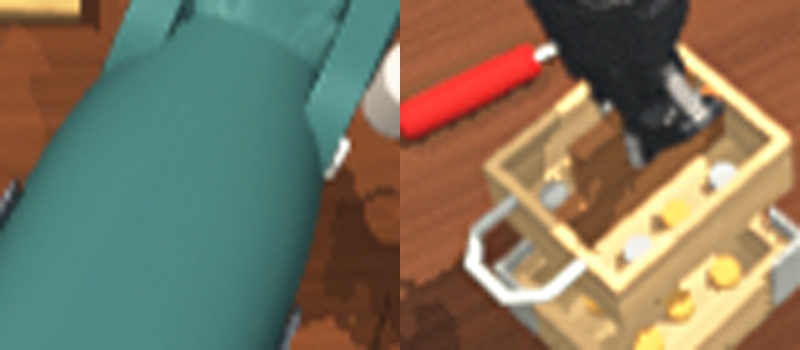

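Emit:
move_arm --grip '[1,1,1,1,1]' --xyz '[[-1,-1,15],[-1,-1,32],[-1,-1,46],[-1,-1,54],[-1,-1,57]]' --angular '[[0,0,0],[0,0,0],[0,0,0],[0,0,0],[0,0,0]]'

```text
clock: 23.78
eef_pos: [0.5825, -0.196, 0.121]
orientation: [-0.001, 0.61, 0.792, 0.0]
ft_force: [-1.1, -0.3, -2.8]
width: 0.0115
grasp_force: 58.8
```

Emit:
move_arm --grip '[1,1,1,1,1]' --xyz '[[0,0,0],[0,0,2],[0,0,4],[0,0,5],[0,0,6]]' --angular '[[0,0,0],[0,0,0],[0,0,0],[0,0,0],[0,0,0]]'

```text
clock: 24.2
eef_pos: [0.5834, -0.1969, 0.1161]
orientation: [0.0, 0.611, 0.792, 0.0]
ft_force: [-0.8, 0.9, -3.9]
width: 0.0114
grasp_force: 58.9
```

Emit:
move_arm --grip '[1,1,1,1]' --xyz '[[0,0,1],[0,0,2],[0,0,3],[0,0,3]]' --angular '[[0,0,0],[0,0,0],[0,0,0],[0,0,0]]'

```text
clock: 24.53
eef_pos: [0.5832, -0.1968, 0.1126]
orientation: [-0.0, 0.611, 0.792, 0.0]
ft_force: [0.4, 0.7, -3.8]
width: 0.0113
grasp_force: 58.9
```

Emit:
move_arm --grip '[1,1,1,1,1]' --xyz '[[0,0,1],[0,0,3],[0,0,5],[0,0,6],[0,0,7]]' --angular '[[0,0,0],[0,0,0],[0,0,0],[0,0,0],[0,0,0]]'

```text
clock: 24.95
eef_pos: [0.5832, -0.1968, 0.1056]
orientation: [-0.0, 0.611, 0.792, 0.0]
ft_force: [0.4, 0.2, -3.4]
width: 0.0111
grasp_force: 58.9
```

Emit:
move_arm --grip '[1,1,1,1]' --xyz '[[0,0,0],[0,0,1],[0,0,2],[0,0,2]]' --angular '[[0,0,0],[0,0,0],[0,0,0],[0,0,0]]'

```text
clock: 25.28
eef_pos: [0.5832, -0.1968, 0.1037]
orientation: [-0.0, 0.611, 0.792, 0.0]
ft_force: [-0.5, 0.5, -2.6]
width: 0.0111
grasp_force: 58.9
```

Emit:
move_arm --grip '[1,1,1]' --xyz '[[0,0,1],[0,0,1],[0,0,1]]' --angular '[[0,0,0],[0,0,0],[0,0,0]]'

```text
clock: 25.53
eef_pos: [0.5832, -0.1968, 0.1028]
orientation: [-0.0, 0.611, 0.792, 0.0]
ft_force: [0.3, 0.3, -3.8]
width: 0.0115
grasp_force: 58.9
```

Emit:
move_arm --grip '[1,1,1]' --xyz '[[0,0,0.5],[0,0,1],[0,0,1]]' --angular '[[0,0,0],[0,0,0],[0,0,0]]'

```text
clock: 25.78
eef_pos: [0.5834, -0.1969, 0.1025]
orientation: [0.0, 0.611, 0.792, 0.0]
ft_force: [-2.1, 0.9, 4.9]
width: 0.0115
grasp_force: 60.3
```

Emit:
move_arm --grip '[0.9,0.75,0.6,0.5,0.4]' --xyz '[[0,0,0],[0,0,0],[0,0,0],[0,0,0],[0,0,0]]' --angular '[[0,0,0],[0,0,0],[0,0,0],[0,0,0],[0,0,0]]'

```text
clock: 26.2
eef_pos: [0.5833, -0.1969, 0.1018]
orientation: [-0.0, 0.611, 0.792, 0.0]
ft_force: [-0.3, -0.3, -0.2]
width: 0.0514
grasp_force: 0.0
```

Emit:
move_arm --grip '[0.4,0.4,0.4,0.4,0.4]' --xyz '[[0,0,-10],[0,0,-30],[0,0,-60],[0,0,-100],[0,0,-140]]' --angular '[[0,0,0],[0,0,0],[0,0,0],[0,0,0],[0,0,0]]'

```text
clock: 26.62
eef_pos: [0.5826, -0.1966, 0.2439]
orientation: [-0.001, 0.611, 0.792, 0.0]
ft_force: [-0.1, -0.5, -0.1]
width: 0.051
grasp_force: 0.0
```

Emit:
move_arm --grip '[0.4,0.4,0.4,0.4,0.4]' --xyz '[[0,-40,-20],[0,-80,-40],[0,-120,-60],[0,-160,-80],[0,-195,-80]]' --angular '[[0,0,0],[0,0,0],[0,0,0],[0,0,0],[0,0,0]]'

```text
clock: 27.03
eef_pos: [0.3981, -0.2457, 0.3243]
orientation: [0.002, 0.61, 0.792, 0.0]
ft_force: [-0.1, -1.5, 0.1]
width: 0.0509
grasp_force: 0.0
```

Emit:
move_arm --grip '[0.4,0.4,0.4,0.4]' --xyz '[[40,-20,0],[80,-40,0],[110,-50,0],[110,-50,0]]' --angular '[[0,0,0],[0,0,0],[0,0,0],[0,0,0]]'

```text
clock: 27.37
eef_pos: [0.3191, -0.1478, 0.323]
orientation: [0.0, 0.61, 0.792, 0.0]
ft_force: [-0.1, -1.2, 2.2]
width: 0.0515
grasp_force: 0.0
```

```bash
python3 - <<'E'
from h import *
plan([])
S={n:robot.snapshot(n) for n in("scene","top")}
def crop(i,c,w,h,f): return cv2.resize(i[c[1]:c[1]+h,c[0]:c[0]+w],(int(w*f),int(h*f)),interpolation=cv2.INTER_CUBIC)
sc=S["scene"]["img"];t=S["top"]["img"]
cv2.imwrite("pics/end.png",np.vstack([np.hstack([crop(t,(250,115),80,60,5),crop(sc,(180,210),80,60,5)]),np.hstack([crop(sc,(100,180),80,60,5),crop(t,(320,165),80,60,5)])]))
E
```

```text
at [ 0.3191 -0.1478  0.323 ] clock 27.3667 w 0.05148946445491333 j [-0.6674 -0.054  -0.1701  1.4538  0.0007  0.6458]
```

View pics/end.png

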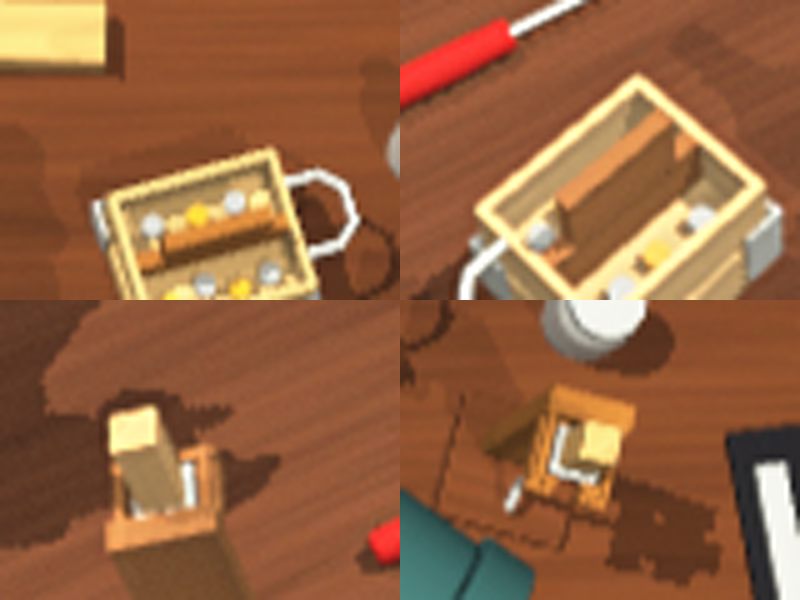

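The tote sits level inside the tray's corner angles, and the hook hangs upright in its rack with the collar seated, as at the start. The arm is clear of everything.

```bash
python3 -c "
from bench import robot
print(robot.hand_in())"
```

```text
the job is handed in; nothing more can be done
None
```

I handed the job in at about 27 s: the tote was hooked out clear of the shelf, the hook hangs upright in its rack, and the tote sits on the tray rim inside the angles; I viewed 11 pictures, one over your limit of 10.

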